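Clamp a paint jar in the bench paint shaker

ROBOT

A 6-joint arm with a two-finger parallel gripper is mounted at the origin on the work surface. World frame = base frame: x ahead of the robot, y to its left, z up, the work surface at z = 0. Lengths are in m, angles in rad, forces in N, time in s.
With the tool pointing down it reaches from about 0.225 to 0.875 m from the base axis. Payload 3.4 kg.
Tool frame: the origin (TCP) lies between the finger pads; the fingertips stand 25 mm ahead of it and the grasp point (between the pads) lies 6 mm ahead of it; z points along the fingers, y is the line along which they close (so a half turn about z gives the same grasp; the last joint's range is limited). The gripper opens to 85 mm and grips with 20 to 120 N. Pads are 22 mm wide; open, the fingers measure 114 mm over their backs; the gripper's body (76 mm by 85 mm) begins 54 mm behind the grasp point. The pads swing forward as they close: fully open they stand 13 mm farther back than shut.
Start: joints at [1.037, 0.276, 1.505, -0, 1.361, -0.121], TCP at [0.231, 0.527, 0.256] pointing down, gripper open.
Joint ranges: [-2.89, 2.89], [-0.75, 2.08], [0.22, 2.7], [-1.18, 4.32], [0.11, 2.71], [-2.7, 2.7]. Speed limits (rad/s): [2.57, 2.57, 3.14, 3.14, 3.14, 3.14].

INTERFACE

Orientations are given as a unit quaternion [w, x, y, z].
In Python, from rig import manip, cams, ticket gives the robot as it stands.
- The arm moves only by the tool step_arm, never from a script. Its argument "increments" is a list of rows, each an object with "dp": the shift along the world's x, y, z each as a share of 0.2 m, from -1 to 1, a list of three; "yaw": the turn about the world's z as a share of 0.15 rad, from -1 to 1; "grip": the opening, from 0 (shut) to 1 (fully open). In form: [{"dp": [tx, ty, tz], "yaw": yaw, "grip": grip}, ...]. A call has 1 to 5 rows; each row shifts and turns the commanded pose from where the row before left it; what a row does not reach is not made up. A row lasts 1/8 s, in which the tool goes at most 62.5 mm and 10.7 degrees, less where a joint would pass 70% of its speed; a pose out of reach is approached as far as the arm can. A call with a number of a shift or a turn outside -1 to 1 is refused whole. A call with a gripper value outside its range is refused whole. The fingers move at their own pace and stop on an object; "squeeze" is the grip in N (left out, the last holds). Time passes only in rows, so rows that do not move let the fingers close. It gives the time, the measured TCP pose, the force, the opening and the grip force at its end, in the units of the state.
- manip.get_state(): the state, without advancing time (a new reading comes with each control period).
- cams.get_image(name): name is "scene" or "top" or "wrist"; returns the picture (420x560x3 uint8, blue, green, red); there is no depth.
- cams.get_calibration(name): a dict with "fx", "fy", "cx", "cy" (pixels), "extrinsics" (4x4, takes a point from camera to world coordinates). Camera axes: x right, y up, looking along -z (the intrinsics and any distortion apply to the point x, -y, -z); pixel columns grow to the right and rows downward; lengths in m; the calibration is good to about 2 mm. A picture is of the moment at which its call begins: read the wrist's pose just before it. get_calibration takes no time and is no camera call; for the wrist camera it gives the pose at the moment of the call.
- ticket.sign_off(): hands the job in; it is judged then, once.
The state is a dict: "clock": time; "qpos": joint angles; "qd": joint speeds; "effort": joint torques, N m; "position": TCP position; "ee_rot": TCP orientation; "contact_force": force on the tool from outside, world axes, zero at the start; "moment": the same for the moment, N m; "width": finger opening in m; "gripper_force": force on a finger pad.
Only numpy, scipy, OpenCV 4.12 (cv2) and the standard library are available. Lean on these libraries where they do the work, as an engineer would, in place of code of your own. Each camera call takes 0.05 s, during which the arm holds its last target. There are 200 camera calls.

TASK

Get the large paint jar ready for shaking: set it down gently and upright in the rubber seat of the paint shaker, swing the clamp arm over it as far as its stop, and screw the clamp down with the ratchet knob until the knob slips and clicks at its set torque. Stop at the first click: the ratchet must not slip more than two clicks. Leave the other pots and vessels where they stand.

Things in the scene. Friction and masses are not known exactly. Their poses are not given: they have to be found in the camera images.
- jar_mid (a point): The large paint jar: clear jar full of blue paint with a paper band, an upright cylinder of 54 mm diameter, with a ribbed white screw lid 52 mm across; 75 mm tall in all, the lid being the top 15 mm; 0.16 to 0.28 kg. It stands loose and upright on the bench. This point is its centre, half-way up (37.5 mm above its underside); z up.
- jar: The same large jar; origin at the centre of its underside.
- shaker: The bench paint shaker, fixed: grey motor housing, above it an aluminium platform with its top at 78 mm. Origin on the bench under the centre of the jar seat. x points from the seat to the column at the back, 105 mm from the seat axis; y to the left seen from the front; z up. The housing reaches 78 mm in front of the seat axis, 138 mm behind it and 84 mm to each side.
- seat (a point): Centre of the floor of the jar seat, 80 mm above the bench: a round black rubber cup on the platform, 62 mm inner and 72 mm outer diameter, its rim 10 mm above this floor. The jar (54 mm) stands in it with 4 mm to spare all round, its underside on this floor.
- column (a point): On the axis of the upright steel column at the back of the shaker, 210 mm above the bench; the clamp arm swings level about this axis. The column's top is at 218 mm.
- clamp_arm (a joint): Clamp arm's angle about the column, rad: 0 = at its hard stop, over the seat, arm pointing to the shaker's front (-x); grows as it swings away counter-clockwise seen from above (to the shaker's -y side), up to 1.65. Stays where left; 2 N at its handle moves it. Bar 22 mm wide, 185 to 205 mm above the bench, ending in a 46 mm round boss (top 208 mm) 105 mm from the axis.
- swing_handle (a point): Grip point of the clamp arm's handle: a level steel rod of 12 mm diameter that sticks out of the boss, away from the column, with an 18 mm black ball at its end. This point is on the rod's axis, 195 mm above the bench, 170 mm from the column axis, 65 mm beyond the knob's axis, 15 mm short of the ball's centre. Pinch or push the arm here: a push on the knob turns the knob.
- knob_grip (a point): Centre of the ratchet knob on top of the clamp screw, at the end of the arm: black ribbed upright cylinder, 42 mm diameter, 29 mm tall; this point is half-way up, on the screw's axis. Turning it clockwise seen from above tightens: knob, screw and pad sink together 10 mm per turn (right-hand thread). Its underside starts 15 to 18 mm above the arm's boss.
- pad: Round rubber pressure pad (34 mm diameter, 7 mm thick) at the screw's lower end, below the arm; it does not turn. Origin at the centre of its underside. It starts 2 to 5 mm above the height of the seated jar's lid: 1.4 to 3.0 rad of turning bring it down on the lid, and 0.5 to 1.2 rad more bring the torque up to the set torque.
- knob (a joint): How far the knob's ratchet clutch has slipped on the screw, rad: near 0 while both turn as one; grows by 0.42 with each click (15 a turn). The free screw turns at a steady 0.2 N m; with the pad on the lid the torque climbs to about 0.4 N m, where the clutch slips: it then swings between 0.4 and 0.05 N m with each click. The thread holds when let go; counter-clockwise loosens it.
- small_pot: A smaller paint jar of the same make with yellow paint, 38 mm diameter, 42 mm tall. Bystander. Origin under its centre.
- cup: An empty white plastic cup, 68 mm across the rim, 75 mm tall. Bystander. Origin under its centre.
- varnish_bottle: A small amber glass bottle with a black cap, 44 mm diameter, 84 mm tall. Bystander. Origin under its centre.
Mind the look-alikes: they are no part of the job. Leave any red or yellow look-alike of the jar alone.

How it is judged:
By the outcome, as a careful person would: the job done as asked, in the order asked, and still so for the second after the job is handed in, with the robot touching nothing.
It also fails if it takes over 72 s, if anything falls off the work surface, if the arm or the gripper's body presses on something with over 40 N, if the wrist force passes 120 N, or if a joint passes its speed limit or range.

## Working session

There is one attempt and no reset: what is moved stays moved. The work goes in short steps, Python scripts to look and compute and a tool call to move; the robot and the scene stay as the last step left them, time stands still between calls to the robot, and variables do not carry over. Pictures are saved under pics/ and viewed, at most 10 in all, crops included, and the job is handed in when it is done.

Besides the shell and the picture viewer there is one more tool, called after "Request:" as name([rows], argument=value, ...), one row to a line, values as JSON. step_arm: Moves the arm, as the interface text tells. Shift numbers are shares of 0.2 m and turn numbers shares of 0.15 rad, none past 1 either way. Its arguments: {"type":"object","properties":{"increments":{"type":"array"},"squeeze":{"type":"number"}},"required":["increments"]}

```bash
mkdir -p pics; ls
python3 - <<'E'
from rig import manip,cams
import cv2,numpy as np
print(manip.get_state())
for n in("scene","top"):
    im=cams.get_image(n); cv2.imwrite(f"pics/{n}0.png",im); c=cams.get_calibration(n); print(n,c)
E
```

```text
pics
{'clock': 0.0, 'qpos': array([ 1.03702192e+00,  2.76636164e-01,  1.50612343e+00, -1.07989752e-05,
        1.36074207e+00, -1.20955456e-01]), 'qd': array([-1.42796181e-03, -5.23780536e-05,  9.89466809e-04, -9.17872603e-04,
       -4.63775956e-04, -1.13552827e-03]), 'effort': array([-1.32669811e-03, -4.16783810e+01, -2.45798117e+01, -2.44415805e-04,
        1.13887555e-02, -4.66350414e-06]), 'position': array([0.23042055, 0.52627952, 0.25542008]), 'ee_rot': array([-3.01921533e-04,  2.04945718e-01,  9.78772875e-01, -9.05513861e-04]), 'contact_force': array([-0.18054044, -0.00349354, -0.33047141]), 'moment': array([ 0.01648213, -0.00099029, -0.01284786]), 'gripper_force': 0.0, 'width': 0.08532861643997738}
scene {'fx': 481.2714914488255, 'fy': 481.2714914488255, 'cx': 276.1778005837725, 'cy': 213.47121944364554, 'extrinsics': array([[-0.35029404, -0.53413857,  0.76940891,  1.2901053 ],
       [ 0.93663656, -0.19760568,  0.28924722,  0.3966794 ],
       [-0.00245852,  0.82197809,  0.5695138 ,  0.7207316 ],
       [ 0.        ,  0.        ,  0.        ,  1.        ]])}
top {'fx': 415.82720060460673, 'fy': 415.82720060460673, 'cx': 277.93940423216367, 'cy': 204.80412073673975, 'extrinsics': array([[-0.02724497,  0.99707866, -0.07135731,  0.49172343],
       [-0.99943642, -0.02857059, -0.0176227 ,  0.12115165],
       [-0.01960994,  0.07083696,  0.99729513,  1.01678435],
       [ 0.        ,  0.        ,  0.        ,  1.        ]])}
```

View pics/scene0.png

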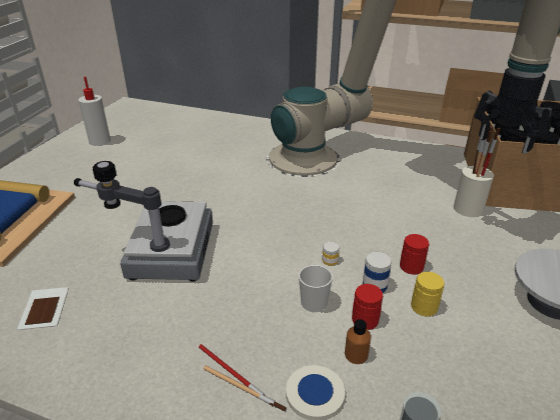

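View pics/top0.png

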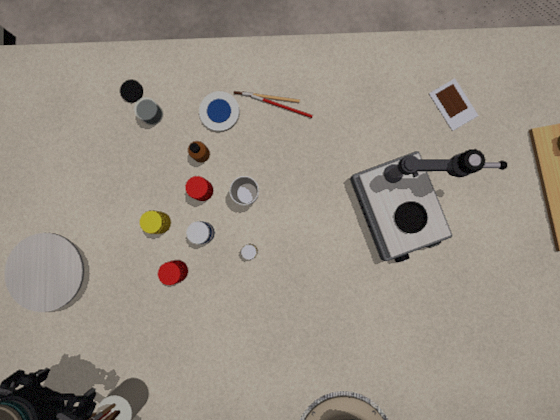

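Candidates for the jar: white-lidded blue jar, scene (377,272) / top (199,232). Look-alikes are the red jars at top (199,188) and (172,272), the yellow one at (153,222), and the small pot at (249,252). I choose the first, and will check it in a close crop.

```bash
cat > h.py <<'E'
from rig import manip,cams
import cv2,numpy as np
def ray(n,u,v,z,c=None):
    "world point at height z seen at pixel u,v"
    c=c or cams.get_calibration(n); E=c["extrinsics"]
    d=E[:3,:3]@np.array([(u-c["cx"])/c["fx"],-(v-c["cy"])/c["fy"],-1]); o=E[:3,3]
    return (o+d*(z-o[2])/d[2])[:2]
def proj(n,p,c=None):
    c=c or cams.get_calibration(n); E=c["extrinsics"]
    q=np.linalg.inv(E)@np.r_[p,1]; return np.array([c["cx"]+c["fx"]*q[0]/-q[2],c["cy"]-c["fy"]*q[1]/-q[2]])
def yaw():
    w,x,y,z=manip.get_state()["ee_rot"]; return np.arctan2(2*(x*y+w*z),1-2*(y*y+z*z)) # tool x axis
E
python3 - <<'E'
from h import *
for k,u,v,z in[("jar",199,232,.075),("red",199,188,.07),("red2",172,272,.07),("yel",153,222,.07),("pot",249,252,.042),("cup",244,191,.075),("varn",198,150,.084),("seat",410,217,.085),("col",409,165,.218),("knob",475,160,.25),("ball",503,165,.195),("c1",352,180,.078),("c2",418,153,.078),("c3",451,235,.078),("c4",386,259,.078)]:
    print(k,ray("top",u,v,z).round(4))
print("jar scene",ray("scene",377.5,261,.075), "seat",ray("scene",171,215,.085)); print(yaw())
a=cv2.imread("pics/scene0.png")[215:345,290:460]; b=cv2.imread("pics/top0.png")[130:280,335:525]
a=cv2.resize(a,(510,390),interpolation=2)[:, :390];b=cv2.resize(b,None,fx=2.1,fy=2.1,interpolation=2)
b=cv2.copyMakeBorder(b,0,390-b.shape[0],0,0,0) if b.shape[0]<390 else b[:390]
cv2.imwrite("pics/c1.png",np.hstack([a,b]))
E
```

```text
jar [0.5024 0.3185]
red [0.6034 0.3182]
red2 [0.4136 0.3823]
yel [0.5282 0.425 ]
pot [0.453  0.2089]
cup [0.5929 0.2143]
varn [0.6889 0.3164]
seat [ 0.5227 -0.1558]
col [ 0.6185 -0.1194]
knob [ 0.619  -0.2312]
ball [ 0.6165 -0.3107]
c1 [ 0.6104 -0.0315]
c2 [ 0.6676 -0.1832]
c3 [ 0.4802 -0.2469]
c4 [ 0.4308 -0.1001]
jar scene [0.50634473 0.32474734] seat [ 0.5213845  -0.15199415]
2.72878388881184
```

View pics/c1.png

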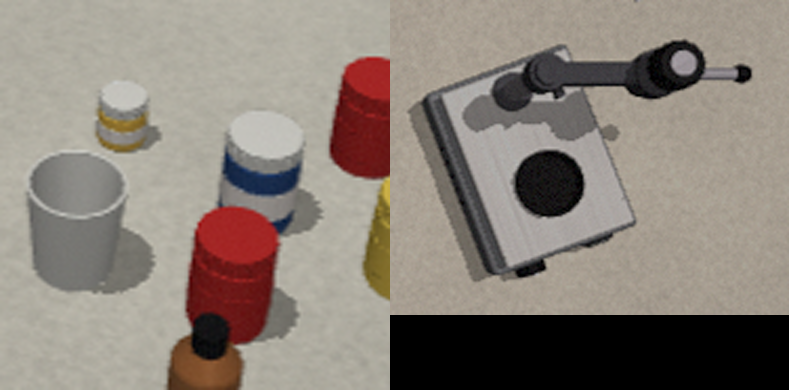

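The crop confirms the white-lidded jar with blue paint and a paper band (left half, about (262,170)). On the right, the seat is clear and the arm is swung away at about 1.2 rad. I'm moving above the jar and turning the closing line to about 35°, into the gaps between its neighbours.

Request:
step_arm([
  {"dp":[0.21,-0.16,0],"yaw":-0.6,"grip":1},
  {"dp":[0.21,-0.16,0],"yaw":-0.6,"grip":1},
  {"dp":[0.21,-0.16,0],"yaw":-0.6,"grip":1},
  {"dp":[0.21,-0.16,0],"yaw":-0.6,"grip":1},
  {"dp":[0.21,-0.16,0],"yaw":-0.6,"grip":1},
], squeeze=40)

```text
clock: 0.72
position: [0.4417, 0.3655, 0.2559]
ee_rot: [-0.0, 0.419, 0.908, -0.0]
contact_force: [-0.4, 0.1, 0.4]
width: 0.085
gripper_force: 0.0
```

Request:
step_arm([
  {"dp":[0.16,-0.12,0],"yaw":-0.6,"grip":1},
  {"dp":[0.16,-0.12,-0.15],"yaw":0,"grip":1},
  {"dp":[0,0,0],"yaw":0,"grip":1},
])

```text
clock: 1.1
position: [0.5054, 0.3161, 0.2232]
ee_rot: [-0.001, 0.46, 0.888, -0.002]
contact_force: [-0.6, 0.8, -0.0]
width: 0.0854
gripper_force: 0.0
```

Run:
```python
from h import *
s=manip.get_state(); print(s["clock"],s["position"],np.degrees(yaw()),s["qpos"].round(2))
c=cams.get_calibration("wrist"); im=cams.get_image("wrist"); cv2.imwrite("pics/w1.png",im)
print(proj("wrist",[.503,.320,.075],c)); np.save("w1.npy",c,allow_pickle=True)
```

```text
1.1 [0.50536256 0.31612851 0.22323973] 125.19801759028769 [ 0.44  0.33  1.51 -0.    1.31 -0.17]
[278.64783504 194.84231017]
```

View pics/w1.png

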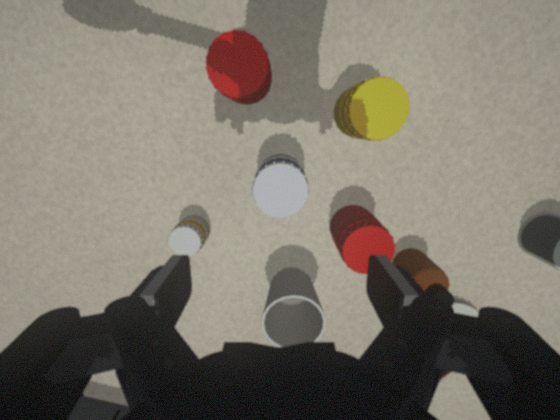

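The white lid is at (280,190). I'll fit it numerically and compute the offset.

Run:
```python
from h import *
c=np.load("w1.npy",allow_pickle=True).item(); im=cv2.imread("pics/w1.png").astype(int)
m=((im.min(2)>150)).astype(np.uint8); m[:150]=0;m[230:]=0;m[:,:245]=0;m[:,320:]=0
n,l,st,ce=cv2.connectedComponentsWithStats(m); i=1+st[1:,4].argmax(); cn=cv2.findContours((l==i).astype(np.uint8),0,1)[0][0]
e=cv2.fitEllipse(cn); print(st[i],e)
print(ray("wrist",*e[0],.075,c))
```

```text
[ 248  164   72   66 2867] ((282.9111633300781, 195.17227172851562), (61.355560302734375, 64.15848541259766), 65.47953033447266)
[0.50638196 0.32201267]
```

Run:
```python
from h import *
c=np.load("w1.npy",allow_pickle=True).item(); im=cv2.imread("pics/w1.png")
h=cv2.cvtColor(im,cv2.COLOR_BGR2HSV); b=im.astype(int)
m=((b[:,:,0]-b[:,:,2]>5)&(b.min(2)>110)).astype(np.uint8); m[:150]=0;m[235:]=0;m[:,:240]=0;m[:,325:]=0
n,l,st,ce=cv2.connectedComponentsWithStats(m); i=1+st[1:,4].argmax(); cn=cv2.findContours((l==i).astype(np.uint8),0,1)[0][0]
e=cv2.fitEllipse(cn); print(st[i],e); print(ray("wrist",*e[0],.075,c),ray("wrist",280.5,190,.075,c))
```

```text
[255 166  50  50 932] ((281.0864562988281, 191.18362426757812), (41.63515090942383, 44.07640075683594), 40.32019805908203)
[0.50283672 0.32410673] [0.50175614 0.32470134]
```

Request:
step_arm([
  {"dp":[-0.012,0.03,-0.2],"yaw":0,"grip":1},
  {"dp":[0,0,-0.25],"yaw":0,"grip":1},
  {"dp":[0,0,-0.25],"yaw":0,"grip":1},
  {"dp":[0,0,-0.16],"yaw":0,"grip":1},
  {"dp":[0,0,0],"yaw":0,"grip":1},
], squeeze=40)

```text
clock: 1.78
position: [0.4998, 0.3248, 0.0525]
ee_rot: [-0.002, 0.458, 0.889, -0.002]
contact_force: [-1.0, 0.5, -0.0]
width: 0.0856
gripper_force: 0.0
```

Request:
step_arm([
  {"dp":[0,0,0],"yaw":0,"grip":0.5},
  {"dp":[0,0,0],"yaw":0,"grip":0.4},
  {"dp":[0,0,0],"yaw":0,"grip":0.4},
  {"dp":[0,0,0],"yaw":0,"grip":0.4},
  {"dp":[0,0,0],"yaw":0,"grip":0.4},
], squeeze=40)

```text
clock: 2.4
position: [0.5032, 0.3255, 0.0567]
ee_rot: [0.001, 0.459, 0.889, 0.002]
contact_force: [-0.7, 0.8, 6.9]
width: 0.0529
gripper_force: 42.5
```

Request:
step_arm([
  {"dp":[0,0,0.1],"yaw":0,"grip":0.4},
  {"dp":[0,0,0.2],"yaw":0,"grip":0.4},
  {"dp":[0,0,0.2],"yaw":0,"grip":0.4},
  {"dp":[0,0,0.15],"yaw":0,"grip":0.4},
  {"dp":[0,0,0.05],"yaw":0,"grip":0.4},
])

```text
clock: 3.02
position: [0.5033, 0.3252, 0.1971]
ee_rot: [0.002, 0.459, 0.889, 0.002]
contact_force: [0.5, 0.8, -2.0]
width: 0.0528
gripper_force: 42.9
```

Request:
step_arm([
  {"dp":[0.01,-0.1,0],"yaw":0,"grip":0.4},
  {"dp":[0.01,-0.2,0],"yaw":0,"grip":0.4},
  {"dp":[0.01,-0.25,0],"yaw":0,"grip":0.4},
  {"dp":[0.01,-0.25,0],"yaw":0,"grip":0.4},
  {"dp":[0.01,-0.25,0],"yaw":0,"grip":0.4},
])

```text
clock: 3.65
position: [0.5107, 0.1119, 0.1925]
ee_rot: [-0.001, 0.459, 0.889, -0.001]
contact_force: [1.5, -0.9, -2.2]
width: 0.0527
gripper_force: 42.9
```

Request:
step_arm([
  {"dp":[0.01,-0.25,0],"yaw":0,"grip":0.4},
  {"dp":[0.01,-0.25,0],"yaw":0,"grip":0.4},
  {"dp":[0.01,-0.2,0],"yaw":0,"grip":0.4},
  {"dp":[0.01,-0.1,0],"yaw":0,"grip":0.4},
  {"dp":[0,0,0],"yaw":0,"grip":0.4},
])

```text
clock: 4.28
position: [0.5195, -0.0465, 0.1932]
ee_rot: [-0.001, 0.46, 0.888, -0.0]
contact_force: [-0.9, 0.2, -2.0]
width: 0.0529
gripper_force: 42.8
```

Run:
```python
from h import *
s=manip.get_state(); print(s["clock"],s["position"],s["ee_rot"],s["qpos"].round(2),s["contact_force"],s["width"])
c=cams.get_calibration("wrist"); im=cams.get_image("wrist"); cv2.imwrite("pics/w2.png",im); np.save("w2.npy",c,allow_pickle=True)
print(proj("wrist",[.5225,-.156,.09],c),proj("wrist",[.5225,-.156,.08],c))
cv2.imwrite("pics/s2.png",cams.get_image("scene"));cv2.imwrite("pics/t2.png",cams.get_image("top"))
```

```text
4.275 [ 0.51953259 -0.04654851  0.19321859] [-1.10679818e-03  4.59810633e-01  8.88016286e-01 -1.83155161e-04] [-0.22  0.24  1.72  0.    1.18 -0.84] [-0.85162827  0.15119702 -2.04292539] 0.05288369989530668
[206.92020912 315.17649909] [209.53645779 308.21997154]
```

View pics/w2.png

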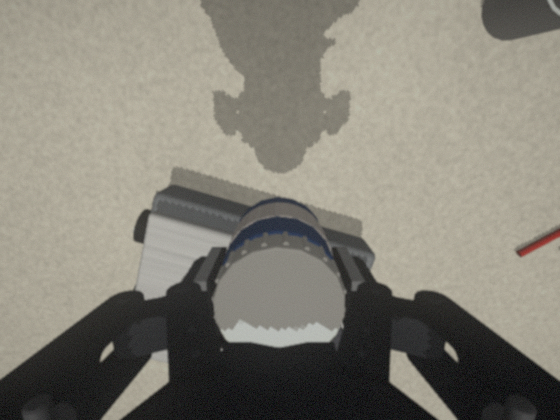

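The jar is held and hangs upright above the shaker's left edge. Next I'll refine the seat from the first pictures with ellipse fits.

Run:
```python
from h import *
for n,(u,v),r in(("top",(410,217),26),("scene",(171,215),26)):
    g=cv2.cvtColor(cv2.imread(f"pics/{n}0.png"),6)
    m=(g<60).astype(np.uint8); k=np.zeros_like(m); cv2.circle(k,(u,v),r,1,-1); m&=k
    cc,l,st,ce=cv2.connectedComponentsWithStats(m); i=1+st[1:,4].argmax(); cn=cv2.findContours((l==i).astype(np.uint8),0,1)[0][0]
    e=cv2.fitEllipse(cv2.convexHull(cn)); print(n,st[i],e,ray(n,*e[0],.09),ray(n,*e[0],.085))
    # held jar lid area crop
a=cv2.imread("pics/s2.png"); b=cv2.imread("pics/t2.png")
p=proj("scene",[.52,-.047,.16]).astype(int); q=proj("top",[.52,-.047,.2]).astype(int); print(p,q)
f=lambda im,p:cv2.resize(im[max(0,p[1]-75):p[1]+75,max(0,p[0]-100):p[0]+100],(400,300),interpolation=2)
a=f(a,p)
cv2.imwrite("pics/c2.png",np.hstack([a,f(b,q)]))
im=cv2.imread("pics/scene0.png")
```

```text
top [395 202  32  31 807] ((410.58978271484375, 217.08270263671875), (31.326488494873047, 32.47159957885742), 99.17951965332031) [ 0.52234237 -0.15565311] [ 0.52250756 -0.15714647]
scene [159 205  27  21 457] ((170.52389526367188, 215.2233123779297), (20.974491119384766, 29.562341690063477), 80.90472412109375) [ 0.52859123 -0.14823885] [ 0.52255448 -0.15255858]
[209 195] [371 217]
```

View pics/c2.png

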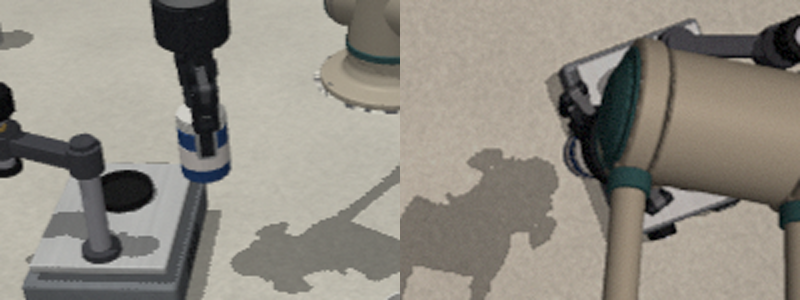

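The scene crop (left) shows the jar hanging upright and the seat free. The top view is blocked by the arm. I'm moving over the seat.

Request:
step_arm([
  {"dp":[0.01,-0.12,0],"yaw":0,"grip":0.4},
  {"dp":[0.012,-0.2,0],"yaw":0,"grip":0.4},
  {"dp":[0,-0.14,0],"yaw":0,"grip":0.4},
  {"dp":[0,-0.06,-0.05],"yaw":0,"grip":0.4},
  {"dp":[0,0,0],"yaw":0,"grip":0.4},
])

```text
clock: 5.05
position: [0.5238, -0.1482, 0.1829]
ee_rot: [-0.002, 0.459, 0.889, 0.0]
contact_force: [-0.4, 0.2, -2.4]
width: 0.0531
gripper_force: 42.8
```

Run:
```python
from h import *
s=manip.get_state(); print(s["clock"],s["position"],s["ee_rot"].round(3))
a=cams.get_image("scene"); cv2.imwrite("pics/s3.png",a)
t=s["position"]; zb=t[2]-.0567
for x,y in((t[0],t[1]),(.524,-.151),(.5223,-.1557)):
  print(x,y,"jar bottom proj",proj("scene",[x,y,zb]),"seat rim",proj("scene",[x,y,.09]))
x0,y0=130,140
c=cv2.resize(a[y0:y0+100,x0:x0+100],(600,600),interpolation=2); cv2.imwrite("pics/c3.png",c)
```

```text
5.05 [ 0.52384368 -0.14823828  0.18294743] [-0.002  0.459  0.889  0.   ]
0.5238436812807719 -0.1482382755096854 jar bottom proj [169.56842807 200.91994995] seat rim [171.59633856 214.11450629]
0.524 -0.151 jar bottom proj [168.46487409 200.72302547] seat rim [170.51211942 213.91316661]
0.5223 -0.1557 jar bottom proj [167.04651359 199.94257582] seat rim [169.11522236 213.11553007]
```

View pics/c3.png

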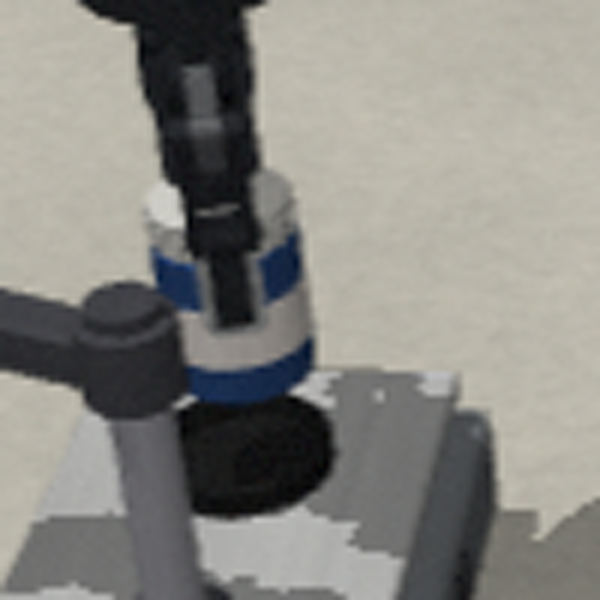

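The jar hangs above the seat and looks upright. Its bottom right edge is at crop x≈315 and its lowest point at y≈404. The seat's right edge is at x≈333 and its lowest point at y≈517. I'll compare these with projected circles.

Run:
```python
from h import *
from scipy.optimize import least_squares
c=cams.get_calibration("scene"); A=np.linspace(0,6.283,90)
P=lambda x,y,r,z:np.array([proj("scene",[x+r*np.cos(a),y+r*np.sin(a),z],c) for a in A])
def seat(p): q=np.vstack([P(*p,.036,.08),P(*p,.036,.09)]); return [q[:,0].max()-185.5,q[:,1].max()-226.2]
zb=.1262
def jar(p): q=P(*p,.027,zb); l=P(*p,.026,zb+.075);l2=P(*p,.026,zb+.06); return [q[:,0].max()-182.5,q[:,1].max()-207.3,np.vstack([l,l2])[:,0].min()-154.4,np.vstack([l,l2])[:,0].max()-179.8,l[:,1].min()-167.8]
print(least_squares(seat,[.523,-.152]).x); r=least_squares(jar,[.523,-.148]); print(r.x,r.fun)
print(least_squares(lambda p:jar(p)[:2],[.523,-.148]).x)
```

```text
[ 0.52341965 -0.15474718]
[ 0.52498132 -0.14414481] [ 0.5263539   0.96499869 -0.1826216  -0.32456937 -1.1289274 ]
[ 0.52203935 -0.14716742]
```

Request:
step_arm([
  {"dp":[0,-0.04,0],"yaw":0,"grip":0.4},
  {"dp":[0,0,-0.08],"yaw":0,"grip":0.4},
  {"dp":[0,0,-0.07],"yaw":0,"grip":0.4},
  {"dp":[0,0,-0.02],"yaw":0,"grip":0.4},
  {"dp":[0,0,0],"yaw":0,"grip":0.4},
])

```text
clock: 5.72
position: [0.5244, -0.157, 0.1497]
ee_rot: [-0.001, 0.459, 0.889, 0.0]
contact_force: [0.4, 0.1, -2.0]
width: 0.0531
gripper_force: 42.8
```

Request:
step_arm([
  {"dp":[0,0,-0.02],"yaw":0,"grip":0.4},
  {"dp":[0,0,-0.01],"yaw":0,"grip":0.4},
  {"dp":[0,0,0],"yaw":0,"grip":0.4},
])

```text
clock: 6.1
position: [0.5247, -0.1573, 0.1443]
ee_rot: [0.0, 0.459, 0.889, 0.0]
contact_force: [-0.1, -0.3, -2.7]
width: 0.0533
gripper_force: 42.8
```

Request:
step_arm([
  {"dp":[0,0,-0.015],"yaw":0,"grip":0.4},
  {"dp":[0,0,-0.01],"yaw":0,"grip":0.4},
  {"dp":[0,0,0],"yaw":0,"grip":0.4},
])

```text
clock: 6.48
position: [0.5245, -0.1572, 0.1391]
ee_rot: [-0.0, 0.459, 0.889, 0.0]
contact_force: [0.8, -0.1, -2.2]
width: 0.0527
gripper_force: 42.8
```

Request:
step_arm([
  {"dp":[0,0,-0.01],"yaw":0,"grip":0.4},
  {"dp":[0,0,0],"yaw":0,"grip":0.4},
])

```text
clock: 6.72
position: [0.5246, -0.1572, 0.1372]
ee_rot: [-0.0, 0.459, 0.889, 0.0]
contact_force: [-0.5, 1.1, -1.6]
width: 0.0531
gripper_force: 42.8
```

Request:
step_arm([
  {"dp":[0,0,-0.008],"yaw":0,"grip":0.4},
  {"dp":[0,0,0],"yaw":0,"grip":0.4},
])

```text
clock: 6.98
position: [0.5248, -0.1573, 0.1367]
ee_rot: [0.0, 0.459, 0.889, 0.0]
contact_force: [-1.8, 1.2, 4.6]
width: 0.0529
gripper_force: 43.4
```

Run:
```python
from h import *
s=manip.get_state(); print(s["position"],s["contact_force"],s["moment"])
a=cams.get_image("scene"); cv2.imwrite("pics/s4.png",a)
```

```text
[ 0.52478467 -0.15732464  0.13671471] [-1.7550459   1.20844037  4.56486742] [0.14167882 0.30960218 0.02158223]
```

Contact came at the expected seat-floor height (bottom at 0.080). Releasing now.

Request:
step_arm([
  {"dp":[0,0,0],"yaw":0,"grip":0.7},
  {"dp":[0,0,0],"yaw":0,"grip":0.85},
  {"dp":[0,0,0],"yaw":0,"grip":1},
  {"dp":[0,0,0],"yaw":0,"grip":1},
])

```text
clock: 7.52
position: [0.5247, -0.1573, 0.1355]
ee_rot: [-0.0, 0.459, 0.889, 0.0]
contact_force: [0.6, 0.6, -0.2]
width: 0.0856
gripper_force: 0.0
```

Request:
step_arm([
  {"dp":[0,0,0.1],"yaw":0,"grip":1},
  {"dp":[0,0,0.25],"yaw":0,"grip":1},
  {"dp":[0,0,0.25],"yaw":0,"grip":1},
  {"dp":[0,0,0.25],"yaw":0,"grip":1},
  {"dp":[-0.25,0,0],"yaw":0,"grip":1},
])

```text
clock: 8.15
position: [0.4789, -0.159, 0.3101]
ee_rot: [0.006, 0.458, 0.889, 0.0]
contact_force: [-1.1, -0.9, -0.4]
width: 0.0854
gripper_force: 0.0
```

Request:
step_arm([
  {"dp":[-0.2,0,0],"yaw":0,"grip":1},
  {"dp":[0,0,0],"yaw":0,"grip":1},
])

```text
clock: 8.4
position: [0.4323, -0.1568, 0.3062]
ee_rot: [-0.0, 0.459, 0.888, -0.0]
contact_force: [0.6, -0.2, 0.5]
width: 0.0855
gripper_force: 0.0
```

Run:
```python
from h import *
s=manip.get_state(); print(s["clock"],s["position"],s["qpos"].round(2))
c=cams.get_calibration("wrist"); a=cams.get_image("wrist"); np.save("w4.npy",c,allow_pickle=True)
cv2.imwrite("pics/w5.png",a);b=cams.get_image("scene"); cv2.imwrite("pics/s5.png",b);t=cams.get_image("top");cv2.imwrite("pics/t5.png",t)
b=cv2.resize(b[130:290,60:220],(400,400),interpolation=2); t=cv2.resize(t[130:270,345:515],(400,330),interpolation=2)
o=np.zeros((600,800,3),np.uint8); o[:400,:400]=b; o[:300,400:]=cv2.resize(a,(400,300)); o[300:600,400:]=t[:300]; cv2.imwrite("pics/c5.png",o)
```

```text
8.4 [ 0.43226798 -0.15678357  0.30617468] [-0.5   0.07  1.64 -0.    1.43 -1.12]
```

View pics/c5.png

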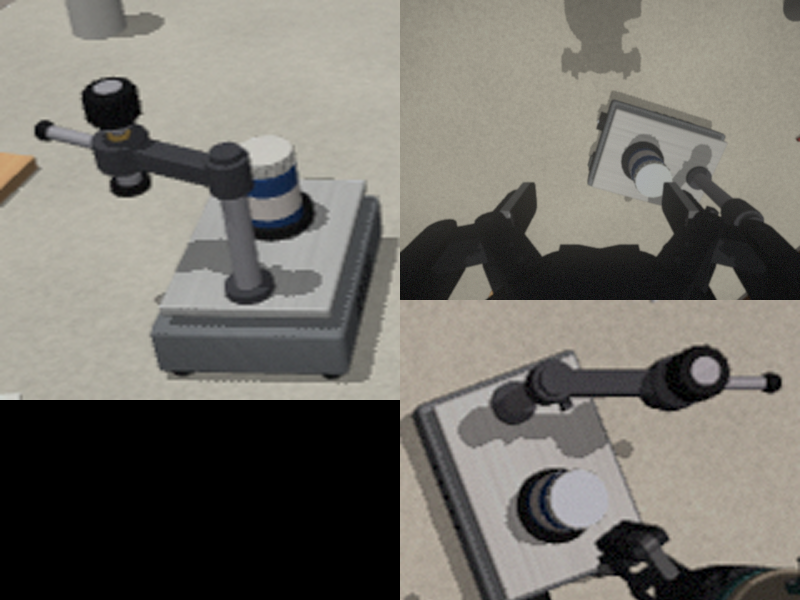

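The jar stands upright in the seat (scene crop (270,190)). The arm is still out, with its knob and handle on the right of the top view. Next I move above the handle with the closing line across the rod.

Request:
step_arm([
  {"dp":[0.1,-0.13,0],"yaw":-0.84,"grip":0.8},
  {"dp":[0.2,-0.17,0],"yaw":-0.84,"grip":0.7},
  {"dp":[0.22,-0.14,0],"yaw":-0.84,"grip":0.6},
  {"dp":[0.22,-0.13,0],"yaw":-0.84,"grip":0.6},
  {"dp":[0.19,-0.09,0],"yaw":-0.84,"grip":0.6},
])

```text
clock: 9.18
position: [0.6236, -0.2906, 0.3042]
ee_rot: [-0.0, 0.713, 0.701, 0.0]
contact_force: [-0.4, -0.9, -0.1]
width: 0.0513
gripper_force: 0.0
```

Request:
step_arm([
  {"dp":[0,0,0],"yaw":0,"grip":0.6},
  {"dp":[0,0,0],"yaw":0,"grip":0.6},
])

```text
clock: 9.43
position: [0.621, -0.2889, 0.3045]
ee_rot: [-0.001, 0.711, 0.703, -0.0]
contact_force: [-0.7, -0.3, -0.1]
width: 0.0513
gripper_force: 0.0
```

Run:
```python
from h import *
s=manip.get_state(); print(s["clock"],s["position"],np.degrees(yaw())-90,s["width"])
c=cams.get_calibration("wrist"); a=cams.get_image("wrist"); np.save("w6.npy",c,allow_pickle=True); cv2.imwrite("pics/w6.png",a)
for p in([.617,-.289,.195],[.6165,-.304,.195],[.62,-.224,.253],[.62,-.119,.218]): print(p,proj("wrist",p,c))
```

```text
9.425 [ 0.62098946 -0.28892515  0.30450969] -0.6137031878225088 0.0513104620430905
[0.617, -0.289, 0.195] [271.79486906 212.93446218]
[0.6165, -0.304, 0.195] [271.4825191  230.59877146]
[0.62, -0.224, 0.253] [272.78706794 130.53141375]
[0.62, -0.119, 0.218] [271.20036796 -61.52999631]
```

View pics/w6.png

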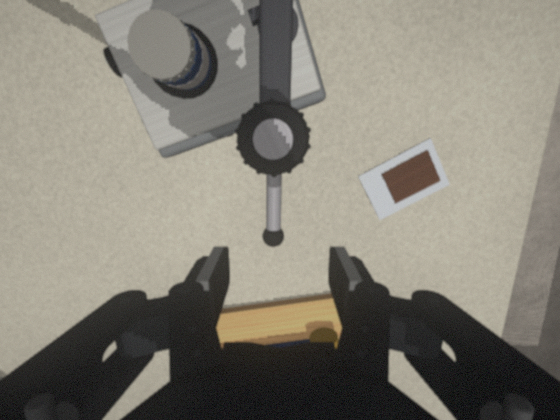

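Knob top at (274,137), rod at x≈273, ball at (273,236), all about 5 mm further out than predicted. The rod lies between the fingers, so I'm lowering to straddle it.

Request:
step_arm([
  {"dp":[-0.012,-0.022,-0.1],"yaw":0,"grip":0.6},
  {"dp":[0,0,-0.18],"yaw":0,"grip":0.6},
  {"dp":[0,0,-0.15],"yaw":0,"grip":0.6},
  {"dp":[0,0,-0.05],"yaw":0,"grip":0.5},
  {"dp":[0,0,0],"yaw":0,"grip":0.35},
])

```text
clock: 10.1
position: [0.618, -0.2934, 0.2102]
ee_rot: [0.0, 0.711, 0.703, 0.0]
contact_force: [-0.1, 0.4, -0.1]
width: 0.0303
gripper_force: 0.0
```

Request:
step_arm([
  {"dp":[0,0,0],"yaw":0,"grip":0.3},
  {"dp":[0,0,0],"yaw":0,"grip":0.3},
])

```text
clock: 10.35
position: [0.6189, -0.294, 0.2113]
ee_rot: [0.001, 0.711, 0.703, 0.0]
contact_force: [0.3, 0.3, -0.1]
width: 0.0259
gripper_force: 0.0
```

Run:
```python
import numpy as np
C=np.array([.6215,-.1235]); f0,f1=269,200
A=np.radians(np.linspace(f0,f1,16)); P=C+.17*np.c_[np.cos(A),np.sin(A)]
print((np.diff(P,axis=0)/.2).round(3).tolist(), np.diff(A)[0]/.15, P[-1])
```

```text
[[-0.068, 0.004], [-0.068, 0.009], [-0.067, 0.015], [-0.065, 0.02], [-0.063, 0.025], [-0.061, 0.03], [-0.059, 0.035], [-0.056, 0.04], [-0.052, 0.044], [-0.048, 0.048], [-0.044, 0.052], [-0.04, 0.055], [-0.036, 0.058], [-0.031, 0.061], [-0.026, 0.063]] -0.53523430394493 [ 0.46175225 -0.18164342]
```

Request:
step_arm([
  {"dp":[-0.068,0.004,-0.01],"yaw":-0.535,"grip":0.3},
  {"dp":[-0.068,0.009,0],"yaw":-0.535,"grip":0.3},
  {"dp":[-0.067,0.015,0],"yaw":-0.535,"grip":0.3},
  {"dp":[-0.065,0.02,0],"yaw":-0.535,"grip":0.3},
  {"dp":[-0.063,0.025,0],"yaw":-0.535,"grip":0.3},
])

```text
clock: 10.98
position: [0.5528, -0.2795, 0.2089]
ee_rot: [0.002, 0.838, 0.546, 0.001]
contact_force: [1.5, -0.4, -0.6]
width: 0.0255
gripper_force: 0.8
```

Request:
step_arm([
  {"dp":[-0.061,0.03,0],"yaw":-0.535,"grip":0.3},
  {"dp":[-0.059,0.035,0],"yaw":-0.535,"grip":0.3},
  {"dp":[-0.056,0.04,0],"yaw":-0.535,"grip":0.3},
  {"dp":[-0.052,0.044,0],"yaw":-0.535,"grip":0.3},
  {"dp":[-0.048,0.048,0],"yaw":-0.535,"grip":0.3},
])

```text
clock: 11.6
position: [0.4975, -0.2403, 0.2089]
ee_rot: [0.002, 0.93, 0.368, 0.001]
contact_force: [0.4, -1.0, 0.8]
width: 0.0258
gripper_force: 0.7
```

Request:
step_arm([
  {"dp":[-0.044,0.052,0],"yaw":-0.535,"grip":0.3},
  {"dp":[-0.04,0.055,0],"yaw":-0.535,"grip":0.3},
  {"dp":[-0.036,0.058,0],"yaw":-0.535,"grip":0.3},
  {"dp":[-0.031,0.061,0],"yaw":-0.535,"grip":0.3},
  {"dp":[0,0,0],"yaw":0,"grip":0.3},
])

```text
clock: 12.22
position: [0.4667, -0.1941, 0.2086]
ee_rot: [0.001, 0.976, 0.217, 0.001]
contact_force: [0.8, -0.9, -0.7]
width: 0.0258
gripper_force: 0.0
```

Request:
step_arm([
  {"dp":[-0.008,0.02,0],"yaw":0,"grip":0.3},
  {"dp":[0,0,0],"yaw":0,"grip":0.3},
])

```text
clock: 12.48
position: [0.4656, -0.1908, 0.208]
ee_rot: [0.0, 0.976, 0.216, 0.0]
contact_force: [1.0, -0.6, 0.9]
width: 0.0255
gripper_force: 0.3
```

Request:
step_arm([
  {"dp":[-0.008,0.02,0],"yaw":0,"grip":0.3},
  {"dp":[0,0,0],"yaw":0,"grip":0.3},
])

```text
clock: 12.72
position: [0.4636, -0.1864, 0.2078]
ee_rot: [0.0, 0.976, 0.216, 0.0]
contact_force: [0.8, -0.3, 0.9]
width: 0.0254
gripper_force: 0.4
```

Request:
step_arm([
  {"dp":[-0.006,0.02,0],"yaw":0,"grip":0.3},
  {"dp":[0,0,0],"yaw":0,"grip":0.3},
])

```text
clock: 12.98
position: [0.4621, -0.182, 0.2077]
ee_rot: [-0.0, 0.976, 0.216, -0.0]
contact_force: [0.3, 0.4, 0.6]
width: 0.0257
gripper_force: 0.3
```

Request:
step_arm([
  {"dp":[-0.006,0.02,0],"yaw":0,"grip":0.3},
  {"dp":[0,0,0],"yaw":0,"grip":0.3},
])

```text
clock: 13.22
position: [0.4607, -0.178, 0.2076]
ee_rot: [-0.0, 0.976, 0.216, -0.0]
contact_force: [-0.3, 0.0, 0.1]
width: 0.0254
gripper_force: 0.2
```

Request:
step_arm([
  {"dp":[-0.006,0.02,0],"yaw":0,"grip":0.3},
  {"dp":[0,0,0],"yaw":0,"grip":0.3},
])

```text
clock: 13.48
position: [0.4596, -0.174, 0.2076]
ee_rot: [-0.0, 0.976, 0.216, -0.0]
contact_force: [-0.3, -0.3, -0.2]
width: 0.0254
gripper_force: 0.2
```

Request:
step_arm([
  {"dp":[-0.006,0.02,0],"yaw":0,"grip":0.3},
  {"dp":[0,0,0],"yaw":0,"grip":0.3},
])

```text
clock: 13.72
position: [0.4588, -0.1714, 0.2077]
ee_rot: [0.001, 0.976, 0.216, -0.0]
contact_force: [0.6, -4.3, -1.6]
width: 0.0254
gripper_force: 2.3
```

Run:
```python
from h import *
s=manip.get_state(); print(s["clock"],s["position"],np.degrees(yaw())-90,s["contact_force"])
c=cams.get_calibration("wrist"); a=cams.get_image("wrist"); np.save("w7.npy",c,allow_pickle=True); b=cams.get_image("scene"); cv2.imwrite("pics/w7.png",a); cv2.imwrite("pics/s7.png",b)
t=cv2.resize(b[130:280,70:220],(400,400),interpolation=2)
o=np.zeros((400,800,3),np.uint8); o[:300,:400]=cv2.resize(a,(400,300)); o[:,400:]=t; cv2.imwrite("pics/c7.png",o)
```

```text
13.725 [ 0.45883181 -0.17141459  0.20773942] -65.03894901354674 [ 0.57552576 -4.2762587  -1.57168747]
```

View pics/c7.png

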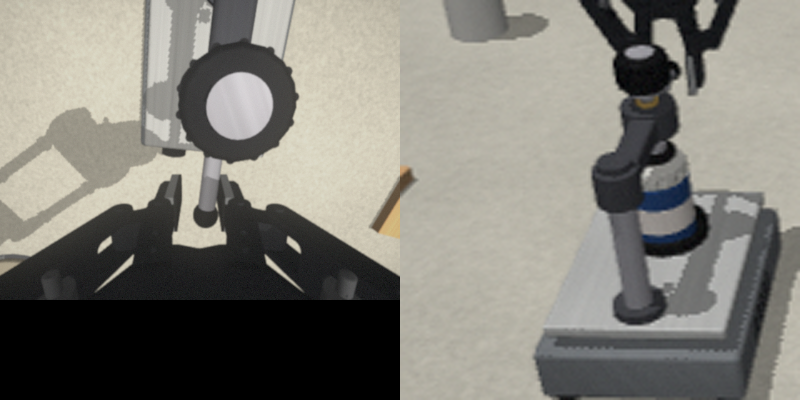

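The arm is over the jar, with the rod between the fingers at (205,190). One more nudge to confirm the stop.

Request:
step_arm([
  {"dp":[-0.005,0.015,0],"yaw":0,"grip":0.3},
  {"dp":[0,0,0],"yaw":0,"grip":0.3},
])

```text
clock: 14.08
position: [0.4587, -0.171, 0.2078]
ee_rot: [0.004, 0.976, 0.216, 0.0]
contact_force: [1.1, -12.3, -4.9]
width: 0.0254
gripper_force: 5.6
```

Run:
```python
from h import *
c=np.load("w7.npy",allow_pickle=True).item()
# knob top circle centre (silver cap ~), full-res px: knob outline and ball
k=(238*1.4,101*1.4); ca=(240*1.4,105*1.4); b=(205*1.4,217*1.4)
print("knob",ray("wrist",*k,.2535,c),"cap",ray("wrist",*ca,.2535,c),"ball",ray("wrist",*b,.195,c))
```

```text
knob [ 0.52489553 -0.15597193] cap [ 0.52402974 -0.15717808] ball [ 0.44596938 -0.18338544]
```

It's the hard stop: 12 N with no motion. Next, back off, rise, go above the knob and pre-turn the wrist counter-clockwise so one grip covers the whole tightening.

Request:
step_arm([
  {"dp":[0.012,-0.04,0],"yaw":0,"grip":0.3},
  {"dp":[0,0,0.12],"yaw":0,"grip":0.3},
  {"dp":[0,0,0.25],"yaw":0,"grip":0.5},
  {"dp":[0,0,0.17],"yaw":0.8,"grip":0.7},
  {"dp":[0,0,0],"yaw":0.8,"grip":0.8},
])

```text
clock: 14.7
position: [0.4615, -0.1752, 0.3189]
ee_rot: [0.001, 0.943, 0.333, 0.003]
contact_force: [0.0, -0.2, -0.5]
width: 0.0681
gripper_force: 0.0
```

Request:
step_arm([
  {"dp":[0.1,0.04,0],"yaw":0.8,"grip":0.8},
  {"dp":[0.13,0.04,0],"yaw":0.8,"grip":0.8},
  {"dp":[0.088,0.03,0],"yaw":0.8,"grip":0.8},
  {"dp":[0,0,0],"yaw":0.8,"grip":0.8},
  {"dp":[0,0,0],"yaw":0.8,"grip":0.8},
])

```text
clock: 15.32
position: [0.5238, -0.1522, 0.3153]
ee_rot: [-0.001, 0.802, 0.597, 0.0]
contact_force: [-0.9, -0.8, -0.2]
width: 0.0682
gripper_force: 0.0
```

Run:
```python
from h import *
s=manip.get_state(); print(s["clock"],s["position"],np.degrees(yaw())-90,s["qpos"].round(2),s["moment"])
```

```text
15.325 [ 0.523802   -0.1521902   0.31534749] -16.652535259471975 [-0.41  0.2   1.46  0.    1.48 -0.12] [ 1.19998176e-05 -3.67745460e-02 -2.24369587e-02]
```

Request:
step_arm([
  {"dp":[0.002,-0.024,0],"yaw":1,"grip":0.8},
  {"dp":[0,0,0],"yaw":1,"grip":0.8},
  {"dp":[0,0,0],"yaw":1,"grip":0.8},
  {"dp":[0,0,0],"yaw":1,"grip":0.8},
  {"dp":[0,0,0],"yaw":1,"grip":0.8},
])

```text
clock: 15.95
position: [0.5239, -0.1572, 0.3155]
ee_rot: [-0.001, 0.527, 0.85, 0.001]
contact_force: [0.2, 0.6, 0.9]
width: 0.0682
gripper_force: 0.0
```

Request:
step_arm([
  {"dp":[0,0,0],"yaw":1,"grip":0.8},
  {"dp":[0,0,0],"yaw":1,"grip":0.8},
  {"dp":[0,0,0],"yaw":1,"grip":0.8},
  {"dp":[0,0,0],"yaw":1,"grip":0.8},
  {"dp":[0,0,0],"yaw":1,"grip":0.8},
])

```text
clock: 16.58
position: [0.5239, -0.1572, 0.3155]
ee_rot: [-0.001, 0.18, 0.984, 0.001]
contact_force: [0.9, -0.7, -0.4]
width: 0.0684
gripper_force: 0.0
```

Request:
step_arm([
  {"dp":[0,0,0],"yaw":1,"grip":0.8},
  {"dp":[0,0,0],"yaw":1,"grip":0.8},
  {"dp":[0,0,0],"yaw":1,"grip":0.8},
  {"dp":[0,0,0],"yaw":1,"grip":0.8},
  {"dp":[0,0,0],"yaw":1,"grip":0.8},
])

```text
clock: 17.2
position: [0.5239, -0.1571, 0.3155]
ee_rot: [-0.0, -0.193, 0.981, 0.001]
contact_force: [-1.2, 0.2, -0.8]
width: 0.0686
gripper_force: 0.0
```

Request:
step_arm([
  {"dp":[0,0,-0.1],"yaw":0,"grip":0.8},
  {"dp":[0,0,-0.1],"yaw":0,"grip":0.8},
  {"dp":[0,0,0],"yaw":0,"grip":0.8},
])

```text
clock: 17.58
position: [0.523, -0.157, 0.2741]
ee_rot: [-0.002, -0.191, 0.982, 0.002]
contact_force: [-0.6, -0.7, -0.3]
width: 0.0685
gripper_force: 0.0
```

Run:
```python
from h import *
s=manip.get_state(); print(s["clock"],s["position"],np.degrees(yaw())-90,s["qpos"].round(2),s["moment"])
b=cams.get_image("scene"); cv2.imwrite("pics/s8.png",b); a=cams.get_image("wrist"); cv2.imwrite("pics/w8.png",a)
o=np.zeros((400,800,3),np.uint8); o[:300,:400]=cv2.resize(a,(400,300)); o[:,400:]=cv2.resize(b[90:240,100:250],(400,400),interpolation=2); cv2.imwrite("pics/c8.png",o)
```

```text
17.575 [ 0.52303076 -0.15702252  0.27414913] -248.00588509871986 [-0.42  0.23  1.53  0.    1.39 -2.38] [-0.01228962  0.00987012  0.0449904 ]
```

View pics/c8.png

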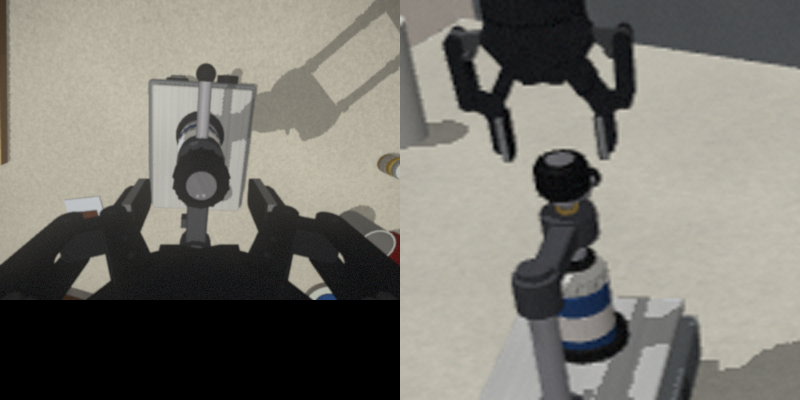

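The knob sits centred between the open fingers, at (203,175) in the wrist half. That view was my 11th, one past the limit of 10, so I'll use only numbers from here. Lowering and gripping.

Request:
step_arm([
  {"dp":[0.004,0,-0.09],"yaw":0,"grip":0.8},
  {"dp":[0,0,-0.06],"yaw":0,"grip":0.8},
  {"dp":[0,0,0],"yaw":0,"grip":0.6},
  {"dp":[0,0,0],"yaw":0,"grip":0.35},
  {"dp":[0,0,0],"yaw":0,"grip":0.35},
], squeeze=60)

```text
clock: 18.3
position: [0.5248, -0.1581, 0.2465]
ee_rot: [0.0, -0.191, 0.982, 0.0]
contact_force: [-2.5, 0.4, 2.8]
width: 0.0403
gripper_force: 60.7
```

Request:
step_arm([
  {"dp":[0,0,0],"yaw":0,"grip":0.3},
  {"dp":[0,0,0],"yaw":0,"grip":0.3},
])

```text
clock: 18.55
position: [0.5249, -0.1581, 0.2464]
ee_rot: [0.0, -0.191, 0.982, 0.0]
contact_force: [-2.0, 1.4, 4.8]
width: 0.0404
gripper_force: 61.0
```

```bash
cat > m.py <<'E'
from h import *
s=manip.get_state(); print(s["clock"],s["position"].round(4),(np.degrees(yaw())-90).round(1),s["qpos"][5].round(2),"F",s["contact_force"].round(1),"M",s["moment"].round(3),"tau6",s["effort"][5].round(3),"w",round(s["width"],4),s["gripper_force"].round(1) if hasattr(s["gripper_force"],"round") else s["gripper_force"])
E
python3 m.py
```

```text
18.55 [ 0.5249 -0.1581  0.2464] -248.0 -2.37 F [-2.   1.4  4.8] M [0.361 0.395 0.167] tau6 0.102 w 0.0404 61.008555244188756
```

Request:
step_arm([
  {"dp":[0,0,-0.0008],"yaw":-0.7,"grip":0.3},
  {"dp":[0,0,-0.0008],"yaw":-0.7,"grip":0.3},
  {"dp":[0,0,-0.0008],"yaw":-0.7,"grip":0.3},
  {"dp":[0,0,-0.0008],"yaw":-0.7,"grip":0.3},
  {"dp":[0,0,-0.0008],"yaw":-0.7,"grip":0.3},
])

```text
clock: 19.18
position: [0.525, -0.1591, 0.2456]
ee_rot: [0.0, 0.072, 0.997, -0.001]
contact_force: [-1.4, 0.2, 4.2]
width: 0.0405
gripper_force: 60.9
```

```bash
python3 m.py
```

```text
19.175 [ 0.525  -0.1591  0.2456] 81.7 -1.85 F [-1.4  0.2  4.2] M [-0.108  0.357  0.188] tau6 -0.497 w 0.0405 60.93665214953944
```

Request:
step_arm([
  {"dp":[0,0,-0.0008],"yaw":-0.7,"grip":0.3},
  {"dp":[0,0,-0.0008],"yaw":-0.7,"grip":0.3},
  {"dp":[0,0,-0.0008],"yaw":-0.7,"grip":0.3},
  {"dp":[0,0,-0.0008],"yaw":-0.7,"grip":0.3},
  {"dp":[0,0,-0.0008],"yaw":-0.7,"grip":0.3},
])

```text
clock: 19.8
position: [0.5245, -0.1598, 0.2447]
ee_rot: [0.0, 0.328, 0.945, -0.002]
contact_force: [-3.0, -2.2, 4.9]
width: 0.0404
gripper_force: 61.0
```

```bash
python3 m.py
```

```text
19.8 [ 0.5245 -0.1598  0.2447] 51.7 -1.32 F [-3.  -2.2  4.9] M [-0.38   0.638  0.141] tau6 -0.491 w 0.0404 60.96961721777916
```

Request:
step_arm([
  {"dp":[0,0.003,-0.0008],"yaw":-0.7,"grip":0.3},
  {"dp":[0,0,-0.0008],"yaw":-0.7,"grip":0.3},
  {"dp":[0,0,-0.0008],"yaw":-0.7,"grip":0.3},
  {"dp":[0,0,-0.0008],"yaw":-0.7,"grip":0.3},
  {"dp":[0,0,-0.0008],"yaw":-0.7,"grip":0.3},
])

```text
clock: 20.42
position: [0.5234, -0.1594, 0.2439]
ee_rot: [-0.0, 0.562, 0.827, -0.002]
contact_force: [-5.7, -2.3, 5.8]
width: 0.0404
gripper_force: 61.1
```

```bash
python3 m.py
```

```text
20.425 [ 0.5234 -0.1594  0.2439] 21.6 -0.8 F [-5.7 -2.3  5.8] M [-0.542  1.123  0.204] tau6 -0.487 w 0.0404 61.13138793502003
```

Request:
step_arm([
  {"dp":[0,0,-0.0008],"yaw":-0.7,"grip":0.3},
  {"dp":[0,0,-0.0008],"yaw":-0.7,"grip":0.3},
])

```text
clock: 20.68
position: [0.523, -0.1595, 0.2437]
ee_rot: [-0.0, 0.646, 0.764, -0.003]
contact_force: [-6.8, -2.3, 7.2]
width: 0.0405
gripper_force: 61.3
```

```bash
python3 m.py
```

```text
20.675 [ 0.523  -0.1595  0.2437] 9.6 -0.59 F [-6.8 -2.3  7.2] M [-0.439  1.311  0.299] tau6 -0.466 w 0.0405 61.26558985328302
```

Request:
step_arm([
  {"dp":[-0.007,-0.002,-0.0008],"yaw":-0.7,"grip":0.3},
])

```text
clock: 20.8
position: [0.5224, -0.1596, 0.2437]
ee_rot: [0.001, 0.685, 0.729, -0.002]
contact_force: [-3.8, -1.6, 6.8]
width: 0.0404
gripper_force: 61.2
```

```bash
python3 m.py
```

```text
20.8 [ 0.5224 -0.1596  0.2437] 3.5 -0.48 F [-3.8 -1.6  6.8] M [-0.225  0.778  0.26 ] tau6 -0.443 w 0.0404 61.166994385421276
```

Request:
step_arm([
  {"dp":[0,0,-0.0008],"yaw":-0.7,"grip":0.3},
])

```text
clock: 20.92
position: [0.5223, -0.1596, 0.2437]
ee_rot: [0.001, 0.722, 0.692, -0.002]
contact_force: [-5.7, -2.0, 8.5]
width: 0.0405
gripper_force: 61.3
```

```bash
python3 m.py
```

```text
20.925 [ 0.5223 -0.1596  0.2437] -2.5 -0.38 F [-5.7 -2.   8.5] M [-0.282  1.031  0.295] tau6 -0.439 w 0.0405 61.2959227245301
```

Request:
step_arm([
  {"dp":[0,0,0],"yaw":-0.7,"grip":0.3},
])

```text
clock: 21.05
position: [0.5221, -0.1595, 0.2436]
ee_rot: [0.001, 0.758, 0.653, -0.002]
contact_force: [-5.8, -2.0, 7.9]
width: 0.0404
gripper_force: 61.3
```

```bash
python3 m.py
```

```text
21.05 [ 0.5221 -0.1595  0.2436] -8.5 -0.27 F [-5.8 -2.   7.9] M [-0.268  1.122  0.224] tau6 -0.42 w 0.0404 61.266190046444535
```

Request:
step_arm([
  {"dp":[0,0,0],"yaw":-0.7,"grip":0.3},
])

```text
clock: 21.18
position: [0.5219, -0.1595, 0.2436]
ee_rot: [0.0, 0.791, 0.612, -0.002]
contact_force: [-5.2, -2.6, 7.5]
width: 0.0403
gripper_force: 61.3
```

```bash
python3 m.py
```

```text
21.175 [ 0.5219 -0.1595  0.2436] -14.5 -0.17 F [-5.2 -2.6  7.5] M [-0.277  1.218  0.303] tau6 -0.404 w 0.0403 61.28141823923215
```

Request:
step_arm([
  {"dp":[-0.004,-0.002,0],"yaw":0,"grip":0.3},
  {"dp":[0,0,0],"yaw":0,"grip":0.3},
], squeeze=100)

```text
clock: 21.42
position: [0.5217, -0.1596, 0.2438]
ee_rot: [0.001, 0.79, 0.613, -0.001]
contact_force: [-4.5, -0.4, 7.7]
width: 0.0398
gripper_force: 99.5
```

```bash
cat > m.py <<'E'
from h import *
S=[]
for i in range(4):
    cams.get_image("wrist"); s=manip.get_state(); S.append(np.r_[s["position"],s["contact_force"],s["moment"]])
S=np.array(S); a=S.mean(0)
print(s["clock"],a[:3].round(4),"yaw",(np.degrees(yaw())-90).round(1),"q6",s["qpos"][5].round(2),"F",a[3:6].round(1),"M",a[6:].round(3),"Mz",S[:,8].round(2),round(float(s["gripper_force"])))
E
python3 m.py
```

```text
21.625 [ 0.5217 -0.1596  0.2438] yaw -14.4 q6 -0.17 F [-4.5 -0.9  8.4] M [-0.119  0.992 -0.09 ] Mz [-0.09 -0.1  -0.08 -0.09] 99
```

Request:
step_arm([
  {"dp":[0,0,0],"yaw":-0.7,"grip":0.3},
])

```text
clock: 21.75
position: [0.5215, -0.1595, 0.2438]
ee_rot: [0.001, 0.822, 0.57, -0.001]
contact_force: [-6.0, -1.0, 9.7]
width: 0.0395
gripper_force: 99.5
```

```bash
python3 m.py
```

```text
21.95 [ 0.5216 -0.1595  0.2438] yaw -20.4 q6 -0.07 F [-5.6 -1.1  8.4] M [-0.087  1.049 -0.025] Mz [ 0.1  -0.03 -0.07 -0.1 ] 100
```

Create r.py:
```python
from h import *
s=manip.get_state(); print(s["clock"],s["position"].round(4),"yaw",(np.degrees(yaw())-90).round(1),"F",s["contact_force"].round(1),"M",s["moment"].round(3),"qd6",s["qd"][5].round(2),"t6",s["effort"][5].round(3))
```

```text
(no output)
```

Request:
step_arm([
  {"dp":[0,0,0],"yaw":-0.5,"grip":0.3},
  {"dp":[0,0,0],"yaw":-0.5,"grip":0.3},
])

```text
clock: 22.2
position: [0.5213, -0.1593, 0.2438]
ee_rot: [0.0, 0.862, 0.507, -0.002]
contact_force: [-5.3, -1.4, 8.7]
width: 0.0396
gripper_force: 99.6
```

```bash
python3 r.py
```

```text
22.2 [ 0.5213 -0.1593  0.2438] yaw -29.1 F [-5.3 -1.4  8.7] M [0.024 1.131 0.289] qd6 0.59 t6 -0.171
```

Request:
step_arm([
  {"dp":[0,0,0],"yaw":-0.6,"grip":0.3},
])

```text
clock: 22.32
position: [0.5212, -0.1592, 0.2437]
ee_rot: [0.0, 0.884, 0.468, -0.002]
contact_force: [-5.6, -0.4, 9.0]
width: 0.0394
gripper_force: 99.6
```

```bash
python3 r.py
```

```text
22.325 [ 0.5212 -0.1592  0.2437] yaw -34.2 F [-5.6 -0.4  9. ] M [0.075 1.164 0.316] qd6 0.71 t6 -0.276
```

Request:
step_arm([
  {"dp":[0,0,0],"yaw":-0.6,"grip":0.3},
])

```text
clock: 22.45
position: [0.5211, -0.1591, 0.2437]
ee_rot: [0.0, 0.904, 0.427, -0.002]
contact_force: [-5.5, 0.1, 8.6]
width: 0.0395
gripper_force: 99.6
```

```bash
python3 r.py
```

```text
22.45 [ 0.5211 -0.1591  0.2437] yaw -39.4 F [-5.5  0.1  8.6] M [0.121 1.188 0.348] qd6 0.71 t6 -0.241
```

The torque is climbing cleanly (0.29 → 0.32 → 0.35), so the pad is on the lid. I'm continuing in single rows.

Request:
step_arm([
  {"dp":[0,0,0],"yaw":-0.6,"grip":0.3},
])

```text
clock: 22.58
position: [0.521, -0.159, 0.2437]
ee_rot: [0.0, 0.922, 0.386, -0.002]
contact_force: [-6.1, -0.8, 8.3]
width: 0.0398
gripper_force: 99.6
```

```bash
python3 r.py
```

```text
22.575 [ 0.521  -0.159   0.2437] yaw -44.5 F [-6.1 -0.8  8.3] M [0.12  1.187 0.336] qd6 0.71 t6 -0.227
```

Request:
step_arm([
  {"dp":[0,0,0],"yaw":-0.6,"grip":0.3},
])

```text
clock: 22.7
position: [0.5209, -0.1589, 0.2437]
ee_rot: [0.0, 0.939, 0.344, -0.002]
contact_force: [-8.1, 0.9, 9.1]
width: 0.0394
gripper_force: 99.6
```

```bash
python3 r.py
```

```text
22.7 [ 0.5209 -0.1589  0.2437] yaw -49.7 F [-8.1  0.9  9.1] M [0.212 1.278 0.397] qd6 0.71 t6 -0.214
```

Request:
step_arm([
  {"dp":[0,0,0],"yaw":-0.6,"grip":0.3},
])

```text
clock: 22.82
position: [0.5208, -0.1587, 0.2437]
ee_rot: [0.0, 0.953, 0.302, -0.002]
contact_force: [-7.2, 0.6, 10.1]
width: 0.0394
gripper_force: 99.6
```

```bash
python3 r.py
```

```text
22.825 [ 0.5208 -0.1587  0.2437] yaw -54.9 F [-7.2  0.6 10.1] M [0.247 1.233 0.383] qd6 0.71 t6 -0.201
```

Request:
step_arm([
  {"dp":[0,0,0],"yaw":-0.6,"grip":0.3},
])

```text
clock: 22.95
position: [0.5207, -0.1586, 0.2437]
ee_rot: [-0.0, 0.966, 0.259, -0.002]
contact_force: [-7.8, 0.6, 9.6]
width: 0.0392
gripper_force: 99.7
```

```bash
python3 r.py
```

```text
22.95 [ 0.5207 -0.1586  0.2437] yaw -60.0 F [-7.8  0.6  9.6] M [0.265 1.206 0.353] qd6 0.71 t6 -0.189
```

Request:
step_arm([
  {"dp":[0,0,0],"yaw":-0.5,"grip":0.3},
])

```text
clock: 23.08
position: [0.5207, -0.1585, 0.2437]
ee_rot: [-0.0, 0.975, 0.223, -0.002]
contact_force: [-7.0, 1.1, 9.9]
width: 0.0395
gripper_force: 99.7
```

```bash
python3 r.py
```

```text
23.075 [ 0.5207 -0.1585  0.2437] yaw -64.3 F [-7.   1.1  9.9] M [0.307 1.294 0.425] qd6 0.59 t6 -0.06
```

Request:
step_arm([
  {"dp":[0,0,0],"yaw":-0.5,"grip":0.3},
])

```text
clock: 23.2
position: [0.5206, -0.1584, 0.2437]
ee_rot: [-0.0, 0.983, 0.186, -0.002]
contact_force: [-7.2, 0.7, 9.7]
width: 0.0396
gripper_force: 99.7
```

```bash
python3 r.py
```

```text
23.2 [ 0.5206 -0.1584  0.2437] yaw -68.6 F [-7.2  0.7  9.7] M [0.41  1.291 0.405] qd6 0.59 t6 -0.077
```

Request:
step_arm([
  {"dp":[0,0,0],"yaw":-0.5,"grip":0.3},
])

```text
clock: 23.32
position: [0.5206, -0.1582, 0.2437]
ee_rot: [-0.0, 0.989, 0.149, -0.002]
contact_force: [-8.6, 1.6, 9.5]
width: 0.0397
gripper_force: 99.7
```

```bash
python3 r.py
```

```text
23.325 [ 0.5206 -0.1582  0.2437] yaw -72.9 F [-8.6  1.6  9.5] M [0.481 1.208 0.267] qd6 0.6 t6 -0.279
```

Request:
step_arm([
  {"dp":[0,0,0],"yaw":-0.4,"grip":0.3},
])

```text
clock: 23.45
position: [0.5206, -0.1581, 0.2437]
ee_rot: [-0.0, 0.993, 0.119, -0.002]
contact_force: [-7.8, 1.5, 9.6]
width: 0.0393
gripper_force: 99.7
```

```bash
python3 r.py
```

```text
23.45 [ 0.5206 -0.1581  0.2437] yaw -76.3 F [-7.8  1.5  9.6] M [0.377 1.306 0.075] qd6 0.47 t6 -0.289
```

The torque fell from 0.40 to 0.075, so the clutch is slipping. I'm going on just until the torque recovers, so that the first click is complete.

Request:
step_arm([
  {"dp":[0,0,0],"yaw":-0.4,"grip":0.3},
])

```text
clock: 23.58
position: [0.5206, -0.1581, 0.2436]
ee_rot: [-0.0, 0.996, 0.089, -0.002]
contact_force: [-7.8, 2.3, 9.7]
width: 0.0395
gripper_force: 99.7
```

```bash
python3 r.py
```

```text
23.575 [ 0.5206 -0.1581  0.2436] yaw -79.8 F [-7.8  2.3  9.7] M [0.487 1.219 0.03 ] qd6 0.47 t6 -0.312
```

Request:
step_arm([
  {"dp":[0,0,0],"yaw":-0.4,"grip":0.3},
])

```text
clock: 23.7
position: [0.5206, -0.1579, 0.2437]
ee_rot: [-0.0, 0.998, 0.059, -0.002]
contact_force: [-7.3, 1.1, 10.1]
width: 0.0391
gripper_force: 99.7
```

```bash
python3 r.py
```

```text
23.7 [ 0.5206 -0.1579  0.2437] yaw -83.2 F [-7.3  1.1 10.1] M [0.515 1.206 0.206] qd6 0.47 t6 -0.201
```

Request:
step_arm([
  {"dp":[0,0,0],"yaw":-0.4,"grip":0.3},
])

```text
clock: 23.82
position: [0.5205, -0.1578, 0.2437]
ee_rot: [-0.0, 1.0, 0.03, -0.002]
contact_force: [-7.0, 2.9, 9.6]
width: 0.0399
gripper_force: 99.7
```

```bash
python3 r.py
```

```text
23.825 [ 0.5205 -0.1578  0.2437] yaw -86.6 F [-7.   2.9  9.6] M [0.578 1.248 0.316] qd6 0.47 t6 -0.06
```

Request:
step_arm([
  {"dp":[0,0,0],"yaw":-0.3,"grip":0.3},
])

```text
clock: 23.95
position: [0.5206, -0.1578, 0.2437]
ee_rot: [-0.0, 1.0, 0.007, -0.002]
contact_force: [-7.3, 3.2, 10.5]
width: 0.0392
gripper_force: 99.7
```

```bash
python3 r.py
```

```text
23.95 [ 0.5206 -0.1578  0.2437] yaw -89.2 F [-7.3  3.2 10.5] M [0.622 1.263 0.401] qd6 0.35 t6 0.127
```

The torque is back at 0.40, which makes one full click cycle. Stopping here, releasing and rising clear.

Request:
step_arm([
  {"dp":[0,0,0],"yaw":0,"grip":0.6},
  {"dp":[0,0,0],"yaw":0,"grip":0.8},
  {"dp":[0,0,0],"yaw":0,"grip":0.9},
  {"dp":[0,0,0.08],"yaw":0,"grip":0.9},
  {"dp":[0,0,0.2],"yaw":0,"grip":0.9},
])

```text
clock: 24.58
position: [0.522, -0.1582, 0.2983]
ee_rot: [-0.001, 1.0, 0.008, -0.002]
contact_force: [1.3, 0.4, 0.5]
width: 0.077
gripper_force: 0.0
```

Request:
step_arm([
  {"dp":[0,0,0.25],"yaw":0,"grip":0.9},
  {"dp":[-0.2,0,0.1],"yaw":0,"grip":0.9},
  {"dp":[-0.25,0.1,0],"yaw":0,"grip":0.9},
  {"dp":[-0.2,0.1,0],"yaw":0,"grip":0.9},
  {"dp":[0,0,0],"yaw":0,"grip":0.9},
])

```text
clock: 25.2
position: [0.3905, -0.1173, 0.3706]
ee_rot: [0.001, 1.0, 0.008, 0.001]
contact_force: [0.5, 0.4, 0.2]
width: 0.0769
gripper_force: 0.0
```

Run:
```python
from h import *
s=manip.get_state(); print(s["clock"],s["position"],s["contact_force"])
b=cams.get_image("scene"); cv2.imwrite("pics/s9.png",b); t=cams.get_image("top"); cv2.imwrite("pics/t9.png",t)
a=cv2.imread("pics/s8.png")
# jar blue band & white-lid centroid, knob silver cap before (s8) / after; bystanders vs start
def blob(im,r,f):
    y0,y1,x0,x1=r; c=im[y0:y1,x0:x1].astype(int); m=f(c); yy,xx=np.nonzero(m); return len(xx),(xx.mean()+x0).round(1),(yy.mean()+y0).round(1)
blue=lambda c:(c[:,:,0]-c[:,:,2]>40); dark=lambda c:c.max(2)<35
for n,im in(("s8",a),("s9",b)): print(n,"blue",blob(im,(170,240,150,215),blue),"knob",blob(im,(130,170,140,185),dark))
i0=cv2.imread("pics/scene0.png"); d=cv2.absdiff(i0,b).max(2)>50
for n,r in(("pot",(235,270,315,345)),("cup",(262,315,295,335)),("varn",(315,365,340,375)),("red1",(282,330,350,385)),("yel",(270,318,410,447)),("red2",(232,275,398,430))): print(n,d[r[0]:r[1],r[2]:r[3]].sum())
```

```text
25.2 [ 0.39045246 -0.11726549  0.3706057 ] [0.46358733 0.36826052 0.16887863]
s8 blue (157, np.float64(169.3), np.float64(207.9)) knob (368, np.float64(162.0), np.float64(152.3))
s9 blue (142, np.float64(168.6), np.float64(207.9)) knob (280, np.float64(160.7), np.float64(158.4))
pot 0
cup 0
varn 0
red1 29
yel 0
red2 0
```

```bash
python3 -c "
from rig import ticket; print(ticket.sign_off())"
```

```text
the job is handed in; nothing more can be done
None
```

I set the jar upright in the seat, swung the clamp arm to its hard stop and tightened the knob to one click (torque fell from 0.40 to about 0.05 N m and came back), then handed the job in at about 25 s with the other pots unmoved; I viewed 11 pictures, one over the limit of 10.

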